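# Hang the lift-off cupboard door and shut it

## Task

The green door of the small bench cupboard has been taken off and stands in the wooden rack. Lift it out, hang it on the cupboard by lowering both of its hinge sockets onto the two upright pintles until it sits fully home, let go of it, then swing it shut. Be gentle with it: feel for the pintles and never press the door hard against the cupboard or its hinges, and leave the other things on the bench where they are.

Things in the scene. Friction and masses are not known exactly. Their poses are not given: they have to be found in the camera images.
- cabinet: Small open-fronted wooden cupboard fixed to the bench, 100 (x) x 200 (y) x 185 (z) mm. Origin: centre of its underside, on the table; z up; its open front is the plane x = -50 mm and faces its own -x. A steel hinge strip on the left front post (+y side) carries two upright pintles, one above the other.
- home (a point): Nominal place of the hung door's origin: cabinet x -63, y +75, z 10 mm. The strip has slotted holes: it stands fast, but the pintle axis is up to 9 mm off this point either way along cabinet y (x is exact), unmeasured: find it by feel. Pintles: 8.5 mm thick, 14 mm long, flat-topped, on 16 mm wide, 12 mm tall collars. Collar tops 22 and 142, tips 36 and 156 mm over the table.
- buffers (a point): Midpoint between two 3 mm thick rubber buffers on the right front post, 57 mm above and below it, that stop the door's inner face when shut. The shut door's axes are parallel to the cabinet's (same yaw).
- door: Loose green framed door with a plywood panel, 0.19 to 0.4 kg. Origin: on its hinge axis, level with its lower edge; z up. The leaf is 14 mm thick, x = -4 (outer face) to +10 mm (inner), y = -12 to -165, z = 0 to 165 mm. A brass knob stands 18 mm out of the outer face at y -150, z 85 mm. Open 90 degrees, its yaw is the cabinet's minus 90 degrees. Once hung it swings freely with little friction.
- grip (a point): Point in the door's solid top rail (34 mm tall, 94 mm long, 14 mm thick), 10 mm below the top edge, mid-thickness, at door x +3, y -85, z 155 mm, close above the centre of mass. Pinch here from above across the thickness (door x axis). A touch at the sockets can turn the door a little in the fingers, so check its pose again.
- socket_low (a point): Lower mouth of the lower hinge socket, door (0, 0, 12) mm: a tube open at both ends, 11 mm bore, 18 mm outer diameter, 20 mm tall. Home, this mouth rests on the lower collar. It cannot pass down through the upper pintle: bring the door in from the front of the cupboard with its lower edge 14 to 60 mm above home height, then lower it.
- socket_high (a point): Lower mouth of the upper hinge socket, an equal tube, door (0, 0, 132) mm. Both sockets reach their pintles at the same moment. A socket lowered some 13 mm or more to the side passes beside its pintle and only stands on the collar's edge: that is not hung. Once let go the hung door may droop by some 0.02 rad with the play of the sockets.
- stand: Wooden rack fixed to the bench, base 150 x 80 x 12 mm centred at its own x = -120 mm; two pairs of posts up to 48 mm above the table leave a slot 19 mm wide along x. Origin on the table. The door stands in the slot on its lower edge, 12 mm above the table, hinge side towards the stand's +x, its yaw the stand's minus 90 degrees.
- tape: Yellow tape measure, 30 x 63 x 59 mm, bystander; origin under its centre.
- stone: Pale flat slip stone, 36 x 100 x 12 mm, bystander; origin under its centre.
- brush: Small dust brush with wooden handle, 34 x 187 x 13 mm, bystander; origin under its centre.
- offcut: Wooden offcut block, 42 x 85 x 32 mm, bystander; origin under its centre.

How it is judged:
By the outcome, as a careful person would: the job done as asked, in the order asked, and still so for the second after the job is handed in, with the robot touching nothing.
It also fails if it takes over 72 s, if anything falls off the work surface, if the arm or the gripper's body presses on something with over 40 N, if the wrist force passes 120 N, or if a joint passes its speed limit or range.

## Robot

A 6-joint arm with a two-finger parallel gripper is mounted at the origin on a cart in front of the work surface, level with it; the furniture and walls round the work are solid. World frame = base frame: x ahead of the robot, y to its left, z up, the work surface at z = 0. Lengths are in mm, angles in rad, forces in N, time in s.
With the tool pointing down it reaches from about 200 to 875 mm from the base axis. Payload 3.4 kg.
Tool frame: the origin (TCP) lies between the finger pads; the fingertips stand 19 mm ahead of it and the grasp point (between the pads) is the TCP; z points along the fingers, y is the line along which they close (so a half turn about z gives the same grasp; the last joint's range is limited). The gripper opens to 94 mm and grips with 3 to 60 N. Pads are 16 mm wide; open, the fingers measure 119 mm over their backs; the gripper's body (75 mm by 177 mm) begins 78 mm behind the grasp point.
Start: joints at [1.122, 0.276, 1.505, -0, 1.361, -0.121], TCP at [185.145, 544.412, 224.493] pointing down, gripper open.
Joint ranges: [-2.89, 2.89], [-0.75, 2.08], [0.22, 2.7], [-1.18, 4.32], [0.11, 2.71], [-2.7, 2.7]. Speed limits (rad/s): [2.57, 2.57, 3.14, 3.14, 3.14, 3.14].

## Interface

Orientations are given as a unit quaternion [x, y, z, w].
In Python, from workcell import manip gives the robot as it stands.
- The arm moves only by the tool send_rows, never from a script. Its argument "steps" is text: rows parted by semicolons, each of 7 numbers parted by spaces: the shift along the tool's x, y, z in cm, then the turn, a rotation vector about the tool's x, y, z in rad, then the finger opening in cm, from 0 to 9.4. A call has 1 to 10 rows; each row is the pose to reach, as a shift and turn from the pose commanded when the call began, along the tool's axes at that moment; what a row does not reach only later rows make up. A row lasts 1/8 s, in which the tool goes at most 62.5 mm and 10.7 degrees, less where a joint would pass 70% of its speed; a pose out of reach is approached as far as the arm can. A call with a gripper value outside its range is refused whole. The fingers move at their own pace and stop on an object; "grip_force" is the grip in N (left out, the last holds). Time passes only in rows, so rows that repeat a pose let the fingers close. It gives the time, the measured TCP pose, the force, the opening and the grip force at its end, in the units of the state.
- manip.get_obs(): the state, without advancing time (a new reading comes with each control period).
- manip.read_camera(name): name is "scene" or "top"; returns a dict with "pixels" (420x560x3 uint8, red, green, blue), "K" (3x3 intrinsics, pixels), "position" and "attitude" of the camera in the world. Camera axes: x right, y down, z forward; pixel columns grow to the right and rows downward; lengths in mm; the calibration is good to about 2 mm. A picture is of the moment at which its call begins. There is no depth.
- manip.finish_job(): hands the job in; it is judged then, once.
Trained networks look in a picture, given as the dict that the camera call returned (one of the last four; its "shot" number tells which), for a name from the list of things; names that differ only in an ending like _2 or _b are one class to them, and where a whole thing is asked for, a point or a joint stands for the part that bears it (a point fixed in the world has none). Each returns a list of dicts, best first, with "confidence" (0 to 1); they miss things now and then, are a little off and sometimes report something else, mostly with a low value. They report only what shows in the picture. A call takes as long as a camera call.
- manip.look_for(query, picture): "centre" ([x, y, z] in mm, in the coordinates of the camera as it stood for that picture, good to about 4 mm: the middle of the surface that is visible of it).
The state is a dict: "clock": time; "q": joint angles; "joint_vel": joint speeds; "joint_efforts": joint torques, N m; "ee_pos": TCP position; "ee_rot": TCP orientation; "wrist_force": force on the tool from outside, world axes, zero at the start; "moment": the same for the moment, N m; "opening": finger opening in mm; "grasp_force": force on a finger pad.
Only numpy, scipy, OpenCV 4.12 (cv2) and the standard library are available. Lean on these libraries where they do the work, as an engineer would, in place of code of your own. Each camera call takes 0.05 s, during which the arm holds its last target. There are 200 camera calls.

## Working session

There is one attempt and no reset: what is moved stays moved. The work goes in short steps, Python scripts to look and compute and a tool call to move; the robot and the scene stay as the last step left them, time stands still between calls to the robot, and variables do not carry over. Pictures are saved under pics/ and viewed, at most 10 in all, crops included, and the job is handed in when it is done.

Besides the shell and the picture viewer there is one more tool, called in YAML: its name, and indented under it one key for each argument. send_rows: Moves the arm, as the interface text tells. Its arguments: {"type":"object","properties":{"steps":{"type":"string"},"grip_force":{"type":"number"}},"required":["steps"]}

```bash
mkdir -p pics; ls; cat > h.py <<'E'
import numpy as np, cv2
from scipy.spatial.transform import Rotation as R
from workcell import manip
def cam(n,save=None):
    p=manip.read_camera(n)
    if save: cv2.imwrite('pics/'+save,p['pixels'][:,:,::-1])
    return p
def Rc(p):
    a=np.array(p['attitude']); return a if a.shape==(3,3) else R.from_quat(a).as_matrix()
def look(q,p):
    return [(round(d['confidence'],2),np.round(Rc(p)@np.array(d['centre'])+p['position'],1)) for d in manip.look_for(q,p)]
def proj(p,X):
    c=(np.atleast_2d(X)-p['position'])@Rc(p); u=c@np.array(p['K']).T; return u[:,:2]/u[:,2:]
def ray(p,uv,z):
    d=Rc(p)@np.linalg.inv(p['K'])@np.array([*uv,1.]); o=np.array(p['position']); return o+d*(z-o[2])/d[2]
E
python3 - <<'E'
from h import *
for n in('scene','top'):
    p=cam(n,n+'0.png'); print(n,p['position'],p['attitude'],p['K'])
    for q in('cabinet','door','stand','tape','stone','brush','offcut','grip','socket_low','socket_high'):
        print(q,look(q,p)[:2])
o=manip.get_obs();print(o['ee_pos'],o['ee_rot'],o['clock'])
E
```

```text
pics
scene [-330.24955874 -679.02300375  861.81725693] [ 0.78551681 -0.39872222  0.21096567 -0.42364775] [[490.51870264   0.         274.2191338 ]
 [  0.         490.51870264 218.07084306]
 [  0.           0.           1.        ]]
cabinet [(0.83, array([612.6, 141.4, 109.4]))]
door [(0.81, array([ 531.5, -169.1,  106.2])), (0.64, array([610.8, 139.8, 104.9]))]
stand [(0.84, array([ 514.8, -186. ,   13. ]))]
tape [(0.62, array([668.3,  -8.5,  38.3]))]
stone [(0.79, array([ 474. , -425.9,    8.5])), (0.72, array([666.7,  -9.5,  39.3]))]
brush [(0.92, array([ 601.9, -425.5,    8.9])), (0.32, array([613.1, 143.3, 108.1]))]
offcut [(0.84, array([534. , 396.9,  28.2]))]
grip [(0.91, array([ 534.4, -171.9,  107.8]))]
socket_low [(0.93, array([ 534.3, -167.2,  107.5]))]
socket_high [(0.96, array([ 534. , -170.4,  112.7]))]
top [ 197.86014054   38.60160334 1404.77883531] [-0.65575852  0.73928501 -0.11713905  0.09857427] [[417.02438014   0.         280.92233094]
 [  0.         417.02438014 208.82926414]
 [  0.           0.           1.        ]]
cabinet [(0.8, array([617.5, 169.7, 187. ])), (0.23, array([ 609.8, -419.2,   10.5]))]
door [(0.95, array([ 540. , -158.5,  152.2]))]
stand [(0.88, array([ 536.1, -144.5,   14.6])), (0.24, array([618.7, 168.6, 186.2]))]
tape [(0.71, array([6.745e+02, 5.000e-01, 5.830e+01]))]
stone [(0.69, array([ 478.1, -421.8,   11.9]))]
brush []
offcut [(0.74, array([540.9, 408.5,  30.6]))]
grip [(0.93, array([ 539.6, -156.2,  155.4])), (0.53, array([ 476.5, -421.4,    9.3]))]
socket_low [(0.87, array([ 538. , -160.6,  156.5]))]
socket_high [(0.85, array([ 534.8, -156.5,  152.5])), (0.44, array([619.1, 171.8, 183.6]))]
[185.13761404 544.39214306 224.49275557] [1.63184096e-01 9.86595636e-01 3.92539632e-05 1.49301832e-05] 1.1
```

View pics/scene0.png

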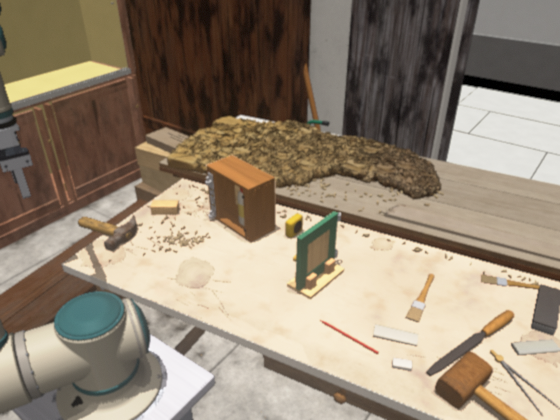

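View pics/top0.png

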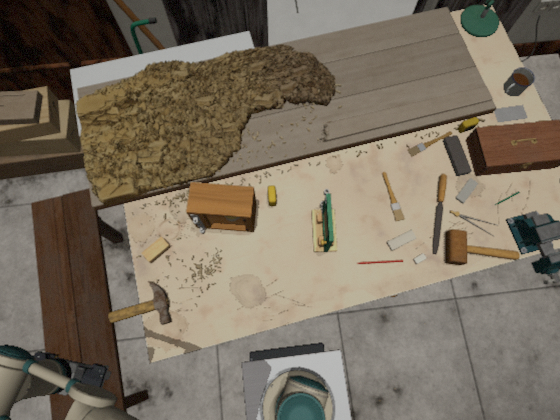

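```bash
python3 - <<'E'
from h import *
a=cv2.imread('pics/scene0.png');b=cv2.imread('pics/top0.png')
def c(i,x,y,w,h): return cv2.resize(i[y:y+h,x:x+w],(400,300),interpolation=cv2.INTER_CUBIC)
m=np.vstack([np.hstack([c(a,195,150,100,75*1+15-15),c(a,270,210,100,75)]),np.hstack([c(b,175,170,100,75),c(b,280,185,100,75)])])
# extra rows
m=np.vstack([np.hstack([c(a,190,150,120,90),c(a,265,207,120,90)]),np.hstack([c(b,175,170,100,75),c(b,280,182,100,75)])])
cv2.imwrite('pics/m1.png',m)
E
```

```text
(no output)
```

View pics/m1.png

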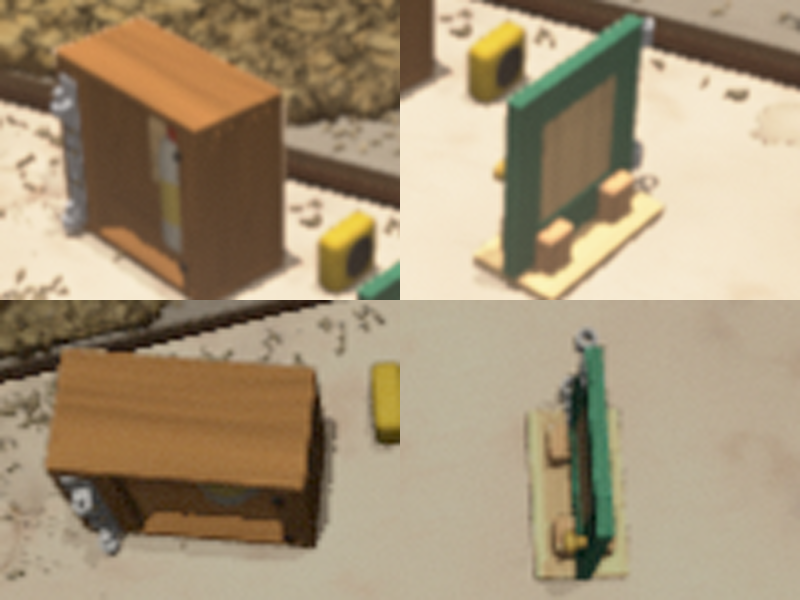

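```bash
cat > fit.py <<'E'
from h import *
from scipy.optimize import least_squares
ps=cam('scene');pt=cam('top')
def fit(name,obs,x0,z):
    # obs: (cam, uv, local)
    def pts(v):
        r=R.from_euler('z',v[2]).as_matrix(); return [proj(c,r@np.array(l,float)+[v[0],v[1],z])[0]-uv for c,uv,l in obs]
    s=least_squares(lambda v:np.ravel(pts(v)),x0,x_scale=[1,1,.01],loss='soft_l1')
    print(name,np.round(s.x,3)); print(np.round(pts(s.x),1).tolist()); return s.x
S=lambda x,y:(ps,np.array([190+x*.3,150+y*.3]))
S2=lambda x,y:(ps,np.array([265+x*.3,207+y*.3]))
T=lambda x,y:(pt,np.array([175+x*.25,170+y*.25]))
T2=lambda x,y:(pt,np.array([280+x*.25,182+y*.25]))
c=fit('cab',[(*S(57,50),(-50,100,185)),(*S(195,131),(-50,-100,185)),(*S(281,95),(50,-100,185)),(*S(140,18),(50,100,185)),(*S(283,262),(50,-100,0)),
 (*T(65,50),(50,100,185)),(*T(316,70),(50,-100,185)),(*T(306,187),(-50,-100,185)),(*T(48,170),(-50,100,185))],[615,150,0],0)
d=fit('door',[(*S2(108,98),(-4,-165,165)),(*S2(120,109),(10,-165,165)),(*S2(230,13),(-4,-12,165)),(*S2(244,18),(10,-12,165)),(*S2(118,285),(10,-165,0)),
 (*T2(187,47),(-4,-12,165)),(*T2(204,47),(10,-12,165)),(*T2(197,236),(-4,-165,165)),(*T2(213,232),(10,-165,165))],[600,-160,-1.5],12)
def tr(v,l,z): return R.from_euler('z',v[2]).as_matrix()@np.array(l,float)+[v[0],v[1],z]
print('grip',tr(d,(3,-85,155),12),'home',tr(c,(-63,75,10),0))
E
python3 fit.py
```

```text
cab [ 6.32521e+02  1.62125e+02 -1.97000e-01]
[[-1.7, -0.3], [-0.4, -0.1], [0.7, -1.3], [-0.3, -0.9], [0.5, 1.7], [-0.0, -0.4], [0.9, -0.6], [0.3, 0.8], [-0.4, 0.1]]
door [ 629.508 -171.439   -1.655]
[[-0.9, 0.5], [0.1, -0.5], [-0.2, -0.2], [0.1, 0.2], [-0.9, -1.1], [-0.1, -0.7], [0.2, -0.8], [1.0, -0.2], [1.6, 0.6]]
grip [ 544.55541438 -167.30598167  167.        ] home [585.42474075 248.00790713  10.        ]
```

```bash
cat >> h.py <<'E'
def row(pos,th):
    """world target pos, tool-y heading th -> row from present pose"""
    o=manip.get_obs(); r0=R.from_quat(o['ee_rot'])
    y=np.array([np.cos(th),np.sin(th),0]);z=np.array([0,0,-1.]);x=np.cross(y,z)
    rt=R.from_matrix(np.c_[x,y,z])
    print(np.round(r0.inv().apply(np.array(pos)-o['ee_pos'])/10,2),np.round((r0.inv()*rt).as_rotvec(),3))
def st():
    o=manip.get_obs(); print(round(o['clock'],2),np.round(o['ee_pos'],1),np.round(R.from_quat(o['ee_rot']).as_matrix(),3).tolist(),np.round(o['wrist_force'],1),np.round(o['moment'],2),round(o['opening'],1),round(o['grasp_force'],1))
E
python3 -c "
from h import *
row((544.5,-167,230),1.4866)"
```

```text
[-56.92 -55.79  -0.56] [ 0.     0.    -0.244]
```

send_rows:
  steps: "-56.9 -55.8 -0.6 0 0 -0.244 9.4;-56.9 -55.8 -0.6 0 0 -0.244 9.4;-56.9 -55.8 -0.6 0 0 -0.244 9.4;-56.9 -55.8 -0.6 0 0 -0.244 9.4;-56.9 -55.8 -0.6 0 0 -0.244 9.4;-56.9 -55.8 -0.6 0 0 -0.244 9.4;-56.9 -55.8 -0.6 0 0 -0.244 9.4;-56.9 -55.8 -0.6 0 0 -0.244 9.4;-56.9 -55.8 -0.6 0 0 -0.244 9.4;-56.9 -55.8 -0.6 0 0 -0.244 9.4"
  grip_force: 40

```text
clock: 2.45
ee_pos: [466.9, -14.4, 229.5]
ee_rot: [0.042, 0.999, 0.0, 0.001]
wrist_force: [1.1, 1.8, 0.1]
opening: 93.9
grasp_force: 0.0
```

```bash
python3 -c "
from h import *
st();row((544.5,-167,230),1.4866)"
```

```text
2.45 [466.9 -14.4 229.5] [[-0.996, 0.084, 0.001], [0.084, 0.996, 0.0], [-0.001, 0.0, -1.0]] [1.1 1.8 0.1] [ 0.05 -0.02  0.02] 93.9 0.0
[ -9.02 -14.55  -0.04] [ 0.     0.001 -0.   ]
```

send_rows:
  steps: "-9 -14.55 0 0 0 0 9.4;-9 -14.55 0 0 0 0 9.4;-9 -14.55 0 0 0 0 9.4;-9 -14.55 0 0 0 0 9.4;-9 -14.55 3 0 0 0 5;-9 -14.55 6.2 0 0 0 4;-9 -14.55 6.2 0 0 0 4;-9 -14.55 6.2 0 0 0 3"
  grip_force: 10

```text
clock: 3.45
ee_pos: [544.1, -164.5, 168.4]
ee_rot: [0.042, 0.999, -0.0, 0.001]
wrist_force: [1.0, 0.5, -0.1]
opening: 57.6
grasp_force: 0.0
```

```bash
python3 - <<'E'
from h import *
st()
a=cam('scene')['pixels'][207:297,265:385,::-1];b=cam('top')['pixels'][182:257,280:380,::-1]
f=lambda i:cv2.resize(i,(400,300),interpolation=cv2.INTER_CUBIC)
cv2.imwrite('pics/m2.png',np.hstack([f(a),f(b)]))
E
```

```text
3.45 [ 544.1 -164.5  168.4] [[-0.997, 0.083, 0.001], [0.083, 0.997, -0.0], [-0.001, -0.0, -1.0]] [ 1.   0.5 -0.1] [ 0.    0.01 -0.01] 57.6 0.0
```

View pics/m2.png

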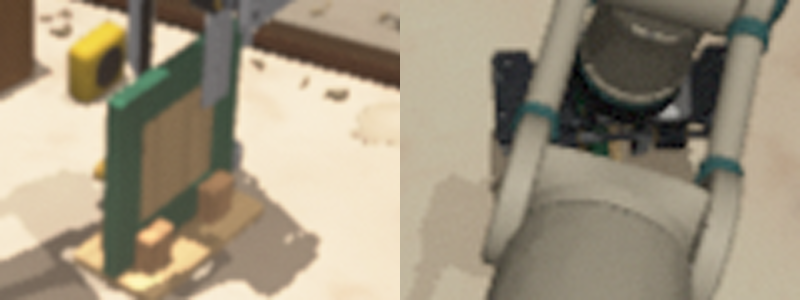

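```bash
python3 - <<'E'
from h import *
p=cam('scene')
y=np.array([.083,.997,0]);c=np.array([544.1,-164.5,168.4-19])
for s in(-1,1):
    print((proj(p,c+s*y*29)-[265,207])/.3,(proj(p,c+s*y*40)-[265,207])/.3)
E
```

```text
[[206.07323704  99.69393992]] [[218.12985505 105.33832528]]
[[144.43636229  70.83822986]] [[133.10059572  65.53131586]]
```

send_rows:
  steps: "0 0 0.1 0 0 0 2;0 0 0.1 0 0 0 1;0 0 0.1 0 0 0 0;0 0 0.1 0 0 0 0;0 0 0.1 0 0 0 0;0 0 0.1 0 0 0 0"
  grip_force: 8

```text
clock: 4.35
ee_pos: [543.7, -165.0, 166.2]
ee_rot: [0.042, 0.999, -0.0, 0.0]
wrist_force: [-0.2, -0.6, 1.2]
opening: 14.1
grasp_force: 8.0
```

```bash
python3 -c "
from h import *
st()"
```

```text
4.35 [ 543.7 -165.   166.2] [[-0.996, 0.084, 0.0], [0.084, 0.996, -0.0], [-0.0, -0.0, -1.0]] [-0.2 -0.6  1.2] [-0.1   0.01 -0.08] 14.1 8.0
```

send_rows:
  steps: "0 0 0 0 0 0 0;0 0 0 0 0 0 0;0 0 0 0 0 0 0;0 0 -1 0 0 0 0;0 0 -2 0 0 0 0;0 0 -3.5 0 0 0 0;0 0 -5.5 0 0 0 0;0 0 -6.5 0 0 0 0;0 0 -6.5 0 0 0 0;0 0 -6.5 0 0 0 0"
  grip_force: 45

```text
clock: 5.6
ee_pos: [543.2, -164.7, 230.6]
ee_rot: [0.042, 0.999, 0.0, -0.001]
wrist_force: [0.1, 0.4, -3.5]
opening: 13.6
grasp_force: 45.0
```

```bash
python3 - <<'E'
from h import *
st()
# open-90 door: hinge target 35mm in front of home along cab -x ; grip rel hinge at door(3,-85,155)
c=np.array([632.5,162.1,-.197])
r=R.from_euler('z',c[2]).as_matrix(); rd=R.from_euler('z',c[2]-np.pi/2).as_matrix()
for dx in (-40,):
    h=r@np.array([-63+dx,75,0])+[c[0],c[1],0]; g=h+rd@np.array([3,-85,0]); print(g); row((g[0],g[1],231),c[2]+np.pi/2)
a=cam('scene')['pixels'][167:287,245:405,::-1]
cv2.imwrite('pics/m3.png',cv2.resize(a,(800,600),interpolation=cv2.INTER_CUBIC))
E
```

```text
5.6 [ 543.2 -164.7  230.6] [[-0.996, 0.084, -0.001], [0.084, 0.996, 0.001], [0.001, 0.001, -1.0]] [ 0.1  0.4 -3.5] [ 0.01  0.03 -0.02] 13.6 45.0
[462.22869655 269.50429797   0.        ]
[ 1.170e+01  4.259e+01 -1.000e-02] [ 0.    -0.001  0.113]
```

View pics/m3.png

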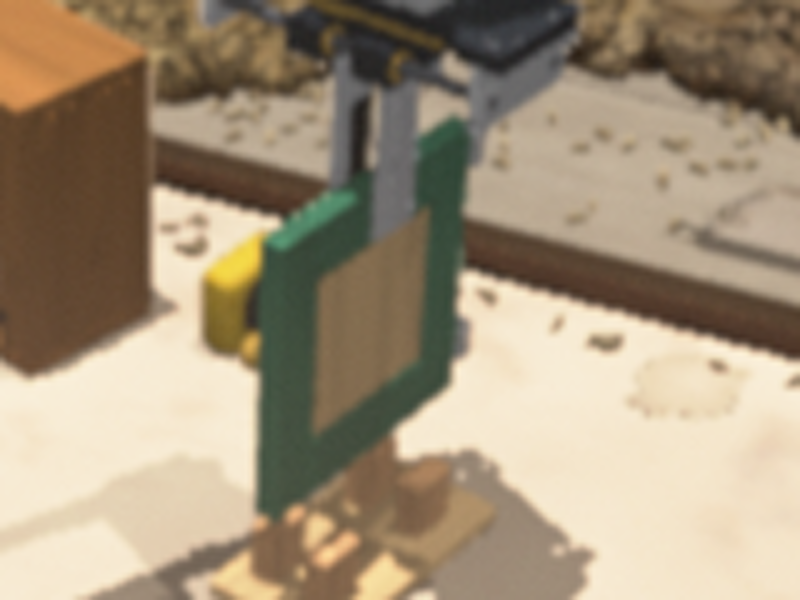

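```bash
cat > pose.py <<'E'
from h import *
from scipy.optimize import least_squares
def doorfit(p,obs,base=None):
    """unknown: door-local y,z of TCP and pitch (about door x)"""
    o=manip.get_obs(); M=R.from_quat(o['ee_rot']).as_matrix(); D=np.c_[-M[:,1],-M[:,0],-M[:,2]]
    def w(v,l): return np.array(o['ee_pos'])+D@R.from_euler('x',v[2]).as_matrix()@(np.array(l,float)-[3,v[0],v[1]])
    f=lambda v:np.ravel([proj(p,w(v,l))[0]-uv for uv,l in obs])
    s=least_squares(f,[-85,155,0],x_scale=[1,1,.01]); print(np.round(s.x,3),np.round(f(s.x),1))
    for l in((0,0,12),(0,0,132)): print(np.round(w(s.x,l),1))
    return s.x
E
python3 - <<'E'
from pose import *
p=cam('scene')
Q=lambda x,y:np.array([245+x/5,167+y/5])
doorfit(p,[(Q(269,252),(10,-165,165)),(Q(468,128),(10,-12,165)),(Q(268,515),(10,-165,0)),(Q(449,386),(10,-12,0))])
E
```

```text
[-8.27750e+01  1.53927e+02  8.00000e-03] [ 1.  -0.4 -0.4 -1.5 -0.   2.2 -0.4 -0.1]
[ 626.9 -168.6   88.9]
[ 626.1 -168.6  208.9]
```

send_rows:
  steps: "1.2 4.3 0 0 0 0.011 0;3.5 12 0 0 0 0.03 0;5.1 18 0 0 0 0.05 0;6.6 24 0 0 0 0.07 0;8.2 30 0 0 0 0.09 0;10 36 0 0 0 0.113 0;11.1 40.5 0 0 0 0.113 0;11.7 42.6 0 0 0 0.113 0;11.7 42.6 0 0 0 0.113 0"

```text
clock: 6.82
ee_pos: [461.9, 270.7, 230.5]
ee_rot: [0.097, 0.995, -0.0, -0.001]
wrist_force: [0.1, -0.3, -3.1]
opening: 13.3
grasp_force: 44.9
```

```bash
python3 - <<'E'
from h import *
st()
p=cam('scene');t=cam('top')
print(proj(p,[585.4,248,36]),proj(p,[585.4,248,156]),proj(t,[585.4,248,156]))
a=p['pixels'][140:260,150:310,::-1]
cv2.imwrite('pics/m4.png',cv2.resize(a,(800,600),interpolation=cv2.INTER_CUBIC))
E
```

```text
6.83 [461.9 270.7 230.5] [[-0.981, 0.192, -0.001], [0.192, 0.981, -0.0], [0.001, -0.001, -1.0]] [ 0.1 -0.3 -3.1] [-0.   -0.06  0.01] 13.3 44.9
[[210.69511424 211.38859163]] [[207.56227305 177.55032693]] [[195.90888896 219.91792744]]
```

View pics/m4.png

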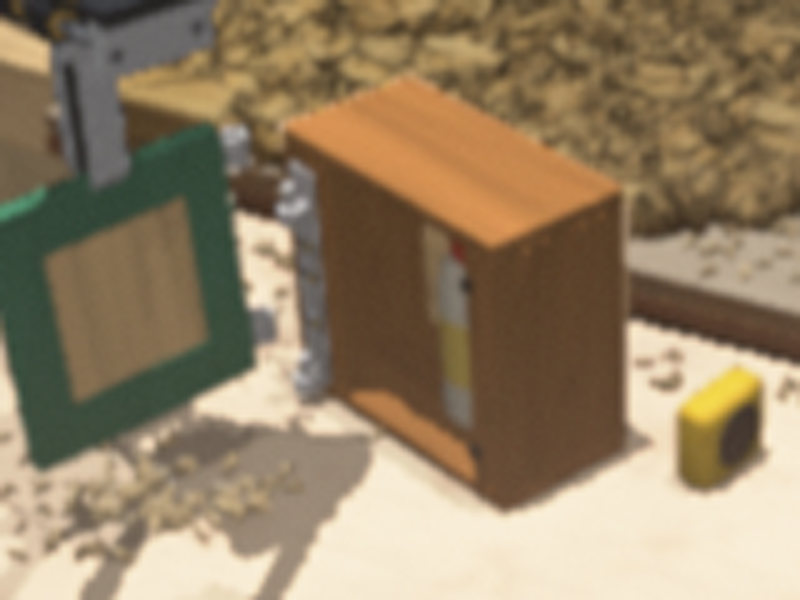

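```bash
python3 - <<'E'
from h import *
p=cam('scene')
c=np.array([632.5,162.1,-.197]); r=R.from_euler('z',c[2]).as_matrix()
for z,uv in((16,(211.8,216.4)),(136,(208.6,181.6)),(36,(211.3,209.5)),(156,(209.4,173))):
    X=ray(p,uv,z); print(z,np.round(X,1),np.round(r.T@(X-[c[0],c[1],0]),1), proj(p,r@np.array([-63,75,z])+[c[0],c[1],0]), proj(p,r@np.array([-63,85,z])+[c[0],c[1],0]),proj(p,r@np.array([-53,75,z])+[c[0],c[1],0]))
E
```

```text
16 [588.  247.8  16. ] [-60.4  75.3  16. ] [[211.1953274  216.74770284]] [[209.31177201 215.47051317]] [[213.76780888 215.56053557]]
136 [594.4 254.3 136. ] [-55.4  83.  136. ] [[208.10839272 183.40331496]] [[206.15346936 182.20831463]] [[210.80766671 182.28894438]]
36 [594.6 253.9  36. ] [-55.1  82.6  36. ] [[210.69940471 211.39085532]] [[208.80430739 210.12606367]] [[213.29219086 210.21465442]]
156 [609.8 263.  156. ] [-42.1  94.5 156. ] [[207.56673405 177.55243732]] [[205.5994049  176.37309107]] [[210.28835521 176.45195449]]
```

```bash
cat > ax.py <<'E'
from h import *
c=np.array([632.5,162.1,-.197]); r=R.from_euler('z',c[2]).as_matrix()
GY=82.8
def ax():
    o=manip.get_obs();M=R.from_quat(o['ee_rot']).as_matrix()
    A=np.array(o['ee_pos'])-GY*M[:,0]+3*M[:,1]
    L=r.T@(A-[c[0],c[1],0]); f=r.T@np.array(o['wrist_force']);
    print(round(o['clock'],2),'axis cab',np.round(L[:2],2),'tcp z',round(o['ee_pos'][2],2),'yawerr',round(np.arctan2(M[1,1],M[0,1])-(c[2]+np.pi/2),4),'f cab',np.round(f,2),'m cab',np.round(r.T@np.array(o['moment']),3))
if __name__=='__main__': ax()
E
python3 ax.py
```

```text
6.97 axis cab [-104.36   73.73] tcp z 230.85 yawerr -0.0006 f cab [-0.22 -0.39 -3.18] m cab [ 0.02  -0.003  0.002]
```

send_rows:
  steps: "0 -0.1 2 0 0 0 0;0 -0.1 4.5 0 0 0 0;0 -0.1 5.8 0 0 0 0;-0.5 -0.1 5.8 0 0 0 0;-1.2 -0.1 5.8 0 0 0 0;-1.8 -0.1 5.8 0 0 0 0;-2.0 -0.1 5.8 0 0 0 0;-2.0 -0.1 5.8 0 0 0 0"

```text
clock: 7.98
ee_pos: [478.7, 266.8, 180.9]
ee_rot: [0.1, 0.995, 0.004, -0.002]
wrist_force: [-17.6, 3.7, 38.0]
opening: 13.1
grasp_force: 45.7
```

```bash
python3 ax.py
```

```text
7.97 axis cab [-88.47  75.37] tcp z 180.93 yawerr -0.003 f cab [-17.96   0.23  38.04] m cab [ 0.045  3.803 -0.01 ]
```

send_rows:
  steps: "-0.1 0 0 0 0 0 0;-0.2 0 0 0 0 0 0;-0.3 0 0 0 0 0 0;-0.3 0 0 0 0 0 0"

```text
clock: 8.48
ee_pos: [481.9, 266.6, 181.6]
ee_rot: [0.1, 0.995, 0.005, -0.001]
wrist_force: [-17.0, 4.4, 40.6]
opening: 13.1
grasp_force: 45.8
```

```bash
python3 ax.py
```

```text
8.47 axis cab [-85.31  75.78] tcp z 181.63 yawerr -0.0028 f cab [-17.58   1.03  40.55] m cab [ 0.091  3.786 -0.065]
```

send_rows:
  steps: "0 0 -1.5 0 0 0 0;0.5 0 -3 0 0 0 0;1.5 0 -4 0 0 0 0;2.3 0 -4 0 0 0 0;2.3 0 -4 0 0 0 0;2.3 0 -4 0 0 0 0"

```text
clock: 9.22
ee_pos: [462.3, 268.3, 212.5]
ee_rot: [0.098, 0.995, -0.0, -0.0]
wrist_force: [-0.2, -0.1, -2.6]
opening: 13.3
grasp_force: 44.8
```

```bash
python3 - <<'E'
from h import *
st()
p=cam('scene')
a=p['pixels'][140:260,130:290,::-1]
cv2.imwrite('pics/m5.png',cv2.resize(a,(800,600),interpolation=cv2.INTER_CUBIC))
E
python3 ax.py
```

```text
9.22 [462.3 268.3 212.5] [[-0.981, 0.195, -0.001], [0.195, 0.981, -0.001], [0.001, -0.001, -1.0]] [-0.2 -0.1 -2.6] [ 0.01 -0.02 -0.06] 13.3 44.8
9.28 axis cab [-104.76   73.95] tcp z 212.56 yawerr 0.0004 f cab [ 0.71  0.31 -3.55] m cab [ 0.011 -0.04  -0.048]
```

View pics/m5.png

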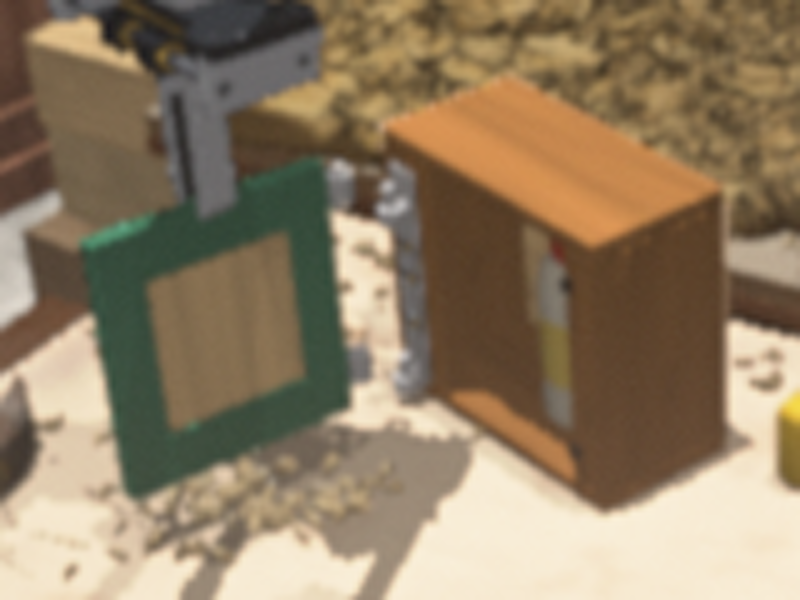

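```bash
python3 - <<'E'
from pose import *
p=cam('scene');t=cam('top')
Q=lambda x,y:np.array([130+x/5,140+y/5])
v=doorfit(p,[(Q(86,250),(10,-165,165)),(Q(322,158),(10,-12,165)),(Q(130,496),(10,-165,0)),(Q(349,405),(10,-12,0))])
print('hammer',ray(t,(160,300),25),'chips',ray(t,(205,270),3),'handle',ray(t,(130,311),15))
o=manip.get_obs();print(np.round(o['q'],3),np.round(o['joint_efforts'],2))
cv2.imwrite('pics/m6.png',cv2.resize(t['pixels'][180:330,110:310,::-1],(800,600),interpolation=cv2.INTER_CUBIC))
print(proj(t,[[462,268,212],[380,285,60],[585,248,156]]),proj(p,[[380,285,0],[550,250,0],[470,265,0]]))
E
```

```text
[-8.73370e+01  1.80128e+02 -7.00000e-03] [ 0.3 -0.   0.3  0.4 -0.4  0.6 -0.3 -1. ]
[547.5 254.4  43.9]
[548.5 254.3 163.9]
hammer [369.94297397 401.29437384  25.        ] chips [453.94112827 253.74281167   3.        ] handle [347.76662131 501.24448236  15.        ]
[ 0.396  0.223  1.608 -0.     1.311 -0.978] [ 4.000e-02 -3.853e+01 -2.444e+01  1.000e-02  8.000e-02 -0.000e+00]
[[187.90979411 256.06861164]
 [193.72432544 291.29337589]
 [195.91654134 220.04068652]] [[154.38752374 248.64703633]
 [203.39027322 225.90236806]
 [181.4704905  236.4035157 ]]
```

View pics/m6.png

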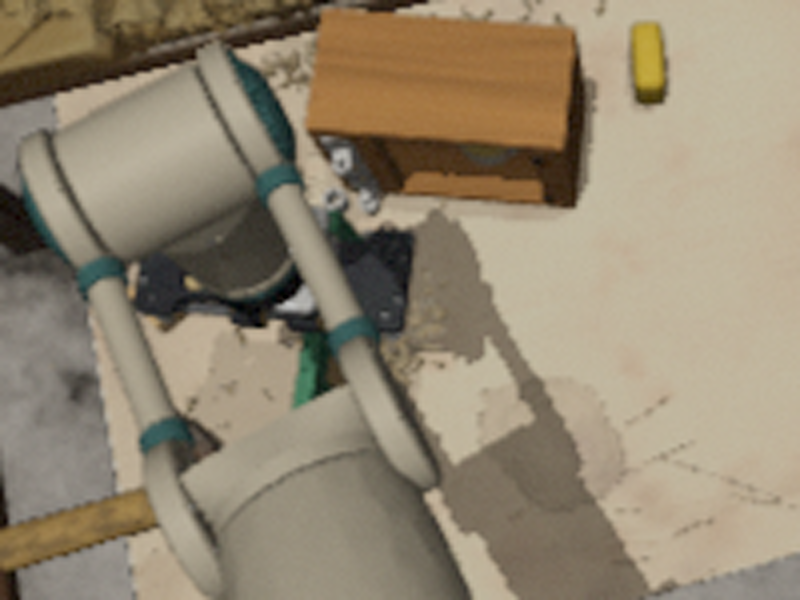

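send_rows:
  steps: "0 0 0.5 0 0 0 0;0 0 1.2 0 0 0 0;0 0 2 0 0 0 0;0 0 2.6 0 0 0 0;0 0 2.9 0 0 0 0;0 0 3.05 0 0 0 0;0 0 3.05 0 0 0 0"

```text
clock: 10.25
ee_pos: [462.6, 268.5, 182.7]
ee_rot: [0.098, 0.995, 0.0, 0.0]
wrist_force: [0.0, 0.6, -3.5]
opening: 13.2
grasp_force: 44.8
```

```bash
python3 ax.py
```

```text
10.25 axis cab [-104.63   74.08] tcp z 182.74 yawerr 0.0002 f cab [-0.11  0.63 -3.53] m cab [-0.019  0.006 -0.019]
```

send_rows:
  steps: "0 0 0.1 0 0 0 0;0 0 0.2 0 0 0 0;0 0 0.25 0 0 0 0;0 0 0.25 0 0 0 0"

```text
clock: 10.75
ee_pos: [462.5, 268.4, 180.2]
ee_rot: [0.098, 0.995, 0.0, 0.0]
wrist_force: [0.4, 0.6, -3.3]
opening: 13.3
grasp_force: 44.8
```

```bash
python3 ax.py
```

```text
10.75 axis cab [-104.69   73.99] tcp z 180.16 yawerr 0.0002 f cab [ 0.27  0.69 -3.3 ] m cab [0.058 0.042 0.005]
```

send_rows:
  steps: "0 0 0.1 0 0 0 0;0 0 0.2 0 0 0 0;0 0 0.25 0 0 0 0;0 0 0.25 0 0 0 0"

```text
clock: 11.25
ee_pos: [462.1, 269.0, 179.0]
ee_rot: [0.098, 0.995, 0.001, 0.0]
wrist_force: [-3.7, -0.1, 5.3]
opening: 13.3
grasp_force: 45.0
```

```bash
python3 ax.py
```

```text
11.25 axis cab [-105.21   74.45] tcp z 178.96 yawerr 0.0001 f cab [-3.61 -0.8   5.35] m cab [-0.047  0.65  -0.003]
```

send_rows:
  steps: "0 0 -0.15 0 0 0 2.0;0 0 -0.15 0 0 0 2.0;0 0 -0.15 0 0 0 2.0;0 0 0.5 0 0 0 2.0;0 0 1.2 0 0 0 2.0;0 0 2 0 0 0 2.0;0 0 2.4 0 0 0 2.0;0 0 2.4 0 0 0 2.0"

```text
clock: 12.25
ee_pos: [462.3, 268.3, 153.1]
ee_rot: [0.098, 0.995, -0.0, -0.0]
wrist_force: [-0.1, -0.9, 0.8]
opening: 19.9
grasp_force: 0.0
```

```bash
python3 ax.py
```

```text
12.25 axis cab [-104.93   73.87] tcp z 153.15 yawerr 0.0002 f cab [ 0.1  -0.93  0.83] m cab [-0.074  0.034  0.018]
```

send_rows:
  steps: "0 0 0 0 0 0 0;0 0 0 0 0 0 0;0 0 0 0 0 0 0;0 0 0 0 0 0 0;0 0 0 0 0 0 0;0 0 -0.5 0 0 0 0;0 0 -1 0 0 0 0;0 0 -1 0 0 0 0"
  grip_force: 60

```text
clock: 13.25
ee_pos: [462.8, 268.7, 164.1]
ee_rot: [0.098, 0.995, 0.0, 0.0]
wrist_force: [-0.7, -0.4, -2.7]
opening: 13.4
grasp_force: 60.0
```

```bash
python3 ax.py; python3 - <<'E'
from h import *
p=cam('scene')
cv2.imwrite('pics/m7.png',cv2.resize(p['pixels'][140:260,130:290,::-1],(800,600),interpolation=cv2.INTER_CUBIC))
E
```

```text
13.25 axis cab [-104.5    74.35] tcp z 164.13 yawerr 0.0001 f cab [-0.6  -0.5  -2.66] m cab [ 0.023  0.017 -0.002]
```

View pics/m7.png

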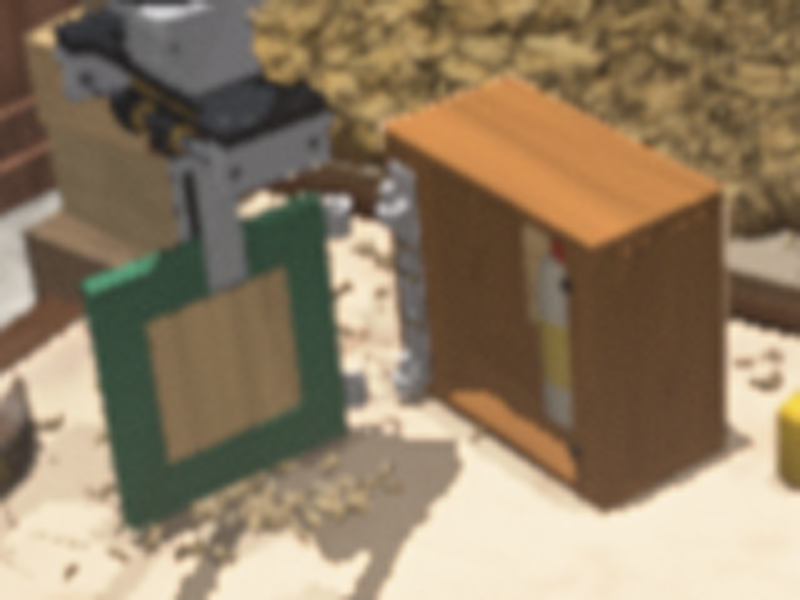

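```bash
cat >> pose.py <<'E'
def green(p):
    a=p['pixels'].astype(int); m=((a[...,1]>a[...,0]+15)&(a[...,1]>a[...,2]+5)).astype(np.uint8)
    n,l,s,_=cv2.connectedComponentsWithStats(m); m=l==(1+np.argmax(s[1:,4])); v,u=np.nonzero(m)
    f=lambda a,b:(lambda i:(int(u[i]),int(v[i])))(np.argmax(a*u+b*v))
    return {'bl':f(-1,2),'br':f(2,1),'tr':f(1.,-3),'tl':f(-3,-1)}
E
python3 - <<'E'
from pose import *
p=cam('scene')
Q=lambda x,y:np.array([130+x/5,140+y/5])
print({k:Q(*x) for k,x in dict(tl=(88,290),tr=(322,200),bl=(133,525),br=(346,432)).items()},green(p))
doorfit(p,[(Q(88,292),(10,-165,165)),(Q(322,200),(10,-12,165)),(Q(133,525),(10,-165,0)),(Q(346,432),(10,-12,0))])
E
```

```text
{'tl': array([147.6, 198. ]), 'tr': array([194.4, 180. ]), 'bl': array([156.6, 245. ]), 'br': array([199.2, 226.4])} {'bl': (156, 243), 'br': (160, 235), 'tr': (169, 188), 'tl': (146, 197)}
[-8.4224e+01  1.5406e+02 -1.0000e-03] [ 0.1 -0.5  0.1 -0.8 -0.5  1.6  0.4 -0.1]
[545.6 255.   21.6]
[545.6 255.  141.6]
```

send_rows:
  steps: "0 0 -0.2 0 0 0 0;0 0 -0.5 0 0 0 0;0 -0.1 -0.75 0 0 0 0;-0.3 -0.2 -0.75 0 0 0 0;-0.7 -0.2 -0.75 0 0 0 0;-1.1 -0.2 -0.75 0 0 0 0;-1.5 -0.2 -0.75 0 0 0 0;-1.7 -0.2 -0.75 0 0 0 0;-1.7 -0.2 -0.75 0 0 0 0"

```text
clock: 14.48
ee_pos: [478.9, 263.1, 171.1]
ee_rot: [0.098, 0.995, 0.0, -0.0]
wrist_force: [0.5, 0.2, -3.5]
opening: 13.6
grasp_force: 60.0
```

```bash
sed -i 's/GY=82.8/GY=85/' ax.py; python3 ax.py;python3 - <<'E'
from pose import *
p=cam('scene');o=manip.get_obs();M=R.from_quat(o['ee_rot']).as_matrix();D=np.c_[-M[:,1],-M[:,0],-M[:,2]]
print(green(p),[np.round(proj(p,np.array(o['ee_pos'])+D@(np.array(l)-[3,-85,153.3])),1) for l in((10,-165,0),(-4,-165,165))])
E
```

```text
14.47 axis cab [-85.35  71.98] tcp z 171.1 yawerr -0.0 f cab [ 0.41  0.27 -3.46] m cab [-0.01   0.017  0.008]
{'bl': (160, 235), 'br': (166, 228), 'tr': (174, 184), 'tl': (152, 192)} [array([[161.5, 242.2]]), array([[150.8, 191.4]])]
```

send_rows:
  steps: "-0.15 0 0 0 0 0 0;-0.3 0 0 0 0 0 0;-0.45 0 0 0 0 0 0;-0.5 0 0 0 0 0 0;-0.5 0 0 0 0 0 0"

```text
clock: 15.15
ee_pos: [483.7, 262.1, 171.2]
ee_rot: [0.098, 0.995, 0.0, -0.0]
wrist_force: [0.0, 0.4, -2.6]
opening: 13.8
grasp_force: 60.0
```

```bash
python3 ax.py
```

```text
15.15 axis cab [-80.48  71.99] tcp z 171.17 yawerr 0.0002 f cab [-0.03  0.4  -2.65] m cab [ 0.024 -0.03  -0.026]
```

send_rows:
  steps: "-0.1 0 0 0 0 0 0;-0.2 0 0 0 0 0 0;-0.3 0 0 0 0 0 0;-0.3 0 0 0 0 0 0"

```text
clock: 15.65
ee_pos: [486.8, 261.5, 171.2]
ee_rot: [0.098, 0.995, 0.0, 0.0]
wrist_force: [0.2, -0.0, -3.4]
opening: 13.6
grasp_force: 60.0
```

```bash
python3 ax.py
```

```text
15.65 axis cab [-77.38  72.01] tcp z 171.19 yawerr 0.0002 f cab [ 0.16  0.   -3.35] m cab [ 0.003  0.    -0.027]
```

send_rows:
  steps: "-0.1 0 0 0 0 0 0;-0.2 0 0 0 0 0 0;-0.2 0 0 0 0 0 0"

```text
clock: 16.02
ee_pos: [488.7, 261.2, 171.2]
ee_rot: [0.098, 0.995, 0.0, 0.0]
wrist_force: [0.4, 0.8, -3.5]
opening: 14.1
grasp_force: 60.0
```

```bash
python3 ax.py
```

```text
16.02 axis cab [-75.37  72.03] tcp z 171.2 yawerr 0.0002 f cab [ 0.25  0.87 -3.51] m cab [ 0.06  -0.024  0.002]
```

send_rows:
  steps: "-0.1 0 0 0 0 0 0;-0.15 0 0 0 0 0 0;-0.15 0 0 0 0 0 0"

```text
clock: 16.4
ee_pos: [490.1, 260.9, 171.2]
ee_rot: [0.098, 0.995, 0.0, 0.0]
wrist_force: [0.5, 0.1, -3.2]
opening: 13.5
grasp_force: 60.0
```

```bash
python3 ax.py
```

```text
16.4 axis cab [-73.93  71.99] tcp z 171.16 yawerr 0.0001 f cab [ 0.49  0.22 -3.16] m cab [-0.041 -0.031  0.01 ]
```

send_rows:
  steps: "-0.1 0 0 0 0 0 0;-0.15 0 0 0 0 0 0;-0.15 0 0 0 0 0 0"

```text
clock: 16.77
ee_pos: [491.6, 260.6, 171.2]
ee_rot: [0.098, 0.995, 0.0, 0.0]
wrist_force: [-0.6, -0.2, -2.6]
opening: 13.6
grasp_force: 60.0
```

```bash
python3 ax.py
```

```text
16.77 axis cab [-72.45  72.03] tcp z 171.17 yawerr 0.0002 f cab [-0.56 -0.34 -2.65] m cab [-0.042  0.061 -0.038]
```

send_rows:
  steps: "-0.1 0 0 0 0 0 0;-0.15 0 0 0 0 0 0;-0.15 0 0 0 0 0 0"

```text
clock: 17.15
ee_pos: [493.1, 260.3, 171.2]
ee_rot: [0.098, 0.995, 0.0, 0.0]
wrist_force: [-1.1, -0.3, -3.8]
opening: 14.1
grasp_force: 60.0
```

```bash
python3 ax.py
```

```text
17.15 axis cab [-70.94  72.02] tcp z 171.21 yawerr 0.0001 f cab [-1.06 -0.53 -3.8 ] m cab [-0.023  0.02   0.033]
```

send_rows:
  steps: "-0.1 0 0 0 0 0 0;-0.1 0 0 0 0 0 0"

```text
clock: 17.4
ee_pos: [494.1, 260.1, 171.2]
ee_rot: [0.098, 0.995, 0.0, 0.0]
wrist_force: [0.8, -0.2, -3.2]
opening: 13.7
grasp_force: 60.0
```

```bash
python3 ax.py
```

```text
17.4 axis cab [-69.88  72.02] tcp z 171.17 yawerr 0.0002 f cab [ 0.83 -0.09 -3.2 ] m cab [-0.035  0.012 -0.056]
```

send_rows:
  steps: "-0.1 0 0 0 0 0 0;-0.1 0 0 0 0 0 0"

```text
clock: 17.65
ee_pos: [495.1, 259.9, 171.2]
ee_rot: [0.098, 0.995, 0.0, 0.0]
wrist_force: [0.0, 0.5, -3.1]
opening: 13.5
grasp_force: 60.0
```

```bash
python3 ax.py
```

```text
17.65 axis cab [-68.86  72.02] tcp z 171.17 yawerr 0.0001 f cab [-0.08  0.45 -3.13] m cab [-0.016 -0.01   0.008]
```

```bash
python3 - <<'E'
from h import *
p=cam('scene');t=cam('top')
a=p['pixels'][160:235,180:230,::-1];b=t['pixels'][205:255,170:220,::-1]
f=lambda i,s:cv2.resize(i,s,interpolation=cv2.INTER_CUBIC)
m=np.zeros((600,800,3),np.uint8);m[:,:400]=f(a,(400,600));m[:400,400:]=f(b,(400,400))
cv2.imwrite('pics/m8.png',m)
E
```

```text
(no output)
```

View pics/m8.png

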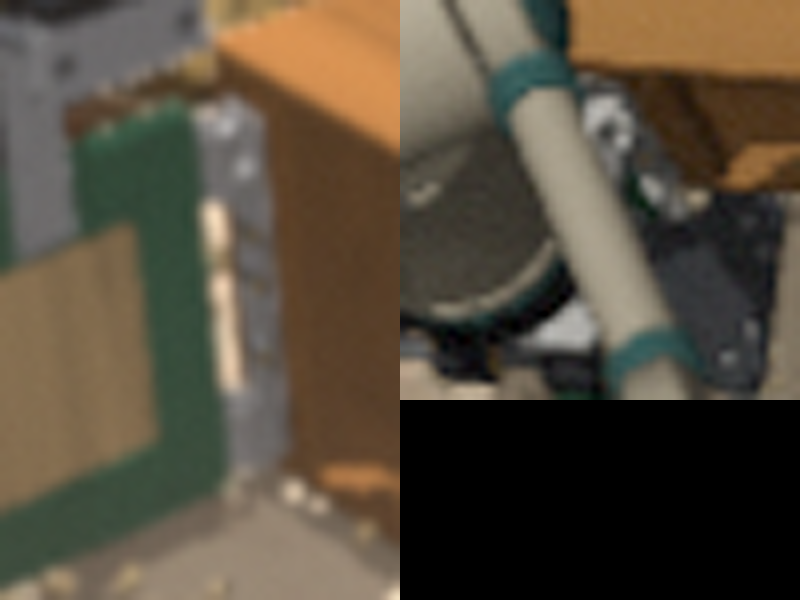

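```bash
python3 - <<'E'
from ax import *
t=cam('top');p=cam('scene')
W=lambda l:r@np.array(l,float)+[c[0],c[1],0]
for z in(36,22,142,156): print('pin',z,proj(t,W((-63,75,z))),proj(t,W((-63,85,z))),proj(t,W((-53,75,z))))
print('m6 sock top',proj(t,[462.3+85*.981+3*.195,268.3-85*.195+3*.981,185]), 'low top',proj(t,[462.3+85*.981+3*.195,268.3-85*.195+3*.981,65]))
o=manip.get_obs();M=R.from_quat(o['ee_rot']).as_matrix();A=np.array(o['ee_pos'])-85*M[:,0]+3*M[:,1]
print('now sock top',proj(t,[A[0],A[1],o['ee_pos'][2]-153.3+152]))
print('scene now: high mouth/top, low mouth/top',[proj(p,[A[0],A[1],o['ee_pos'][2]-153.3+h]) for h in(132,152,12,32)])
E
```

```text
pin 36 [[202.52433626 229.74372413]] [[199.58734322 229.52010966]] [[202.91618587 226.8975566 ]]
pin 22 [[203.2262741  230.78732471]] [[200.31670778 230.56569052]] [[203.61297604 227.96554767]]
pin 142 [[196.74579028 221.15251622]] [[193.58307001 220.91268141]] [[197.18107636 218.10718328]]
pin 156 [[195.91528702 219.91777202]] [[192.72013319 219.67561799]] [[196.35697112 216.84405261]]
m6 sock top [[192.67298538 229.89028886]] low top [[199.74338438 239.16876655]]
now sock top [[195.76708956 220.61207377]]
scene now: high mouth/top, low mouth/top [array([[206.67855982, 180.37213675]]), array([[206.12121051, 174.44625303]]), array([[209.8535024 , 214.12895721]]), array([[209.34360316, 208.70757502]])]
```

```bash
python3 - <<'E'
from pose import *
p=cam('scene')
Q=lambda x,y:np.array([180+x/8,160+y/8])
o=manip.get_obs();M=R.from_quat(o['ee_rot']).as_matrix();D=np.c_[-M[:,1],-M[:,0],-M[:,2]]
for l,q in(((10,-12,165),Q(192,100)),((10,-12,0),Q(226,490)),((10,-46,131),Q(138,228))):
    print(l,proj(p,np.array(o['ee_pos'])+D@(np.array(l)-[3,-85,153.3])),q, proj(p,np.array(o['ee_pos'])+D@(np.array(l)-[3,-82,153.3])))
E
```

```text
(10, -12, 165) [[204.40173497 173.0586315 ]] [204.  172.5] [[203.55870656 173.39285684]]
(10, -12, 0) [[208.91886156 220.10254578]] [208.25 221.25] [[208.13133956 220.46866045]]
(10, -46, 131) [[195.84724158 187.15560208]] [197.25 188.5 ] [[194.99402614 187.50643628]]
```

send_rows:
  steps: "-0.1 0 0 0 0 0 0;-0.1 0 0 0 0 0 0"

```text
clock: 18.15
ee_pos: [495.7, 259.6, 171.1]
ee_rot: [0.098, 0.995, -0.0, -0.0]
wrist_force: [-0.5, -0.1, -2.6]
opening: 13.7
grasp_force: 60.0
```

```bash
python3 ax.py
```

```text
18.15 axis cab [-68.22  71.89] tcp z 171.13 yawerr 0.0002 f cab [-0.46 -0.15 -2.59] m cab [-0.054  0.089 -0.031]
```

send_rows:
  steps: "-0.1 0 0 0 0 0 0;-0.1 0 0 0 0 0 0"

```text
clock: 18.4
ee_pos: [496.2, 259.4, 171.0]
ee_rot: [0.098, 0.995, -0.0, -0.001]
wrist_force: [-2.5, -0.2, -2.0]
opening: 13.6
grasp_force: 60.0
```

```bash
python3 ax.py
```

```text
18.4 axis cab [-67.72  71.7 ] tcp z 170.98 yawerr 0.0001 f cab [-2.44 -0.66 -2.02] m cab [-0.162  0.466 -0.071]
```

send_rows:
  steps: "-0.1 0 0 0 0 0 0;-0.1 0 0 0 0 0 0"

```text
clock: 18.65
ee_pos: [496.5, 259.1, 170.9]
ee_rot: [0.098, 0.995, -0.0, -0.002]
wrist_force: [-4.5, -0.6, -1.7]
opening: 13.4
grasp_force: 60.0
```

```bash
python3 ax.py
```

```text
18.65 axis cab [-67.35  71.49] tcp z 170.86 yawerr 0.0001 f cab [-4.33 -1.44 -1.66] m cab [-0.293  0.835 -0.153]
```

send_rows:
  steps: "0.2 0 0 0 0 0 0;0.5 0.2 0 0 0 0 0;0.5 0.5 0 0 0 0 0;0.5 0.8 0 0 0 0 0;0.3 0.8 0 0 0 0 0;0.2 0.8 0 0 0 0 0;0.15 0.8 0 0 0 0 0;0.15 0.8 0 0 0 0 0"

```text
clock: 19.65
ee_pos: [493.8, 268.5, 170.9]
ee_rot: [0.098, 0.995, 0.0, -0.004]
wrist_force: [-10.5, -0.3, 0.3]
opening: 13.8
grasp_force: 60.0
```

```bash
python3 ax.py
```

```text
19.65 axis cab [-71.83  80.26] tcp z 170.87 yawerr 0.0004 f cab [-10.26  -2.36   0.29] m cab [-0.23   1.657 -0.073]
```

send_rows:
  steps: "-0.1 0 0 0 0 0 0;-0.15 0 0 0 0 0 0;-0.15 0 0 0 0 0 0"

```text
clock: 20.02
ee_pos: [494.0, 268.5, 171.0]
ee_rot: [0.098, 0.995, 0.0, -0.006]
wrist_force: [-13.2, 1.0, 2.9]
opening: 13.7
grasp_force: 60.0
```

```bash
python3 ax.py
```

```text
20.02 axis cab [-71.65  80.22] tcp z 170.97 yawerr 0.0004 f cab [-13.13  -1.59   2.89] m cab [-0.18   2.026 -0.065]
```

send_rows:
  steps: "0.5 0 0 0 0 0 0;1.0 0 0 0 0 0 0;1.0 0.4 0 0 0 0 0;1.0 0.8 0 0 0 0 0;1.0 1.1 0 0 0 0 0;0.7 1.1 0 0 0 0 0;0.45 1.1 0 0 0 0 0;0.45 1.1 0 0 0 0 0"

```text
clock: 21.02
ee_pos: [497.6, 278.7, 171.1]
ee_rot: [0.098, 0.995, 0.0, 0.0]
wrist_force: [-0.9, 1.1, -4.2]
opening: 13.7
grasp_force: 60.0
```

```bash
python3 ax.py
```

```text
21.02 axis cab [-70.13  90.89] tcp z 171.11 yawerr -0.0002 f cab [-1.13  0.94 -4.22] m cab [ 0.062  0.07  -0.02 ]
```

send_rows:
  steps: "-0.1 0 0 0 0 0 0;-0.1 0 0 0 0 0 0"

```text
clock: 21.28
ee_pos: [498.3, 278.6, 171.2]
ee_rot: [0.098, 0.995, 0.0, 0.0]
wrist_force: [0.4, -1.0, -3.7]
opening: 13.6
grasp_force: 60.0
```

```bash
python3 ax.py
```

```text
21.27 axis cab [-69.42  90.94] tcp z 171.21 yawerr 0.0001 f cab [ 0.6  -0.94 -3.75] m cab [ 0.001 -0.026 -0.025]
```

send_rows:
  steps: "-0.1 0 0 0 0 0 0;-0.2 0 0 0 0 0 0;-0.2 0 0 0 0 0 0"

```text
clock: 21.65
ee_pos: [499.8, 278.4, 171.1]
ee_rot: [0.098, 0.995, 0.0, -0.0]
wrist_force: [-0.9, 1.1, -3.1]
opening: 13.5
grasp_force: 60.0
```

```bash
python3 ax.py
```

```text
21.65 axis cab [-67.86  91.14] tcp z 171.13 yawerr 0.0001 f cab [-1.12  0.94 -3.15] m cab [ 0.091  0.295 -0.01 ]
```

send_rows:
  steps: "0.4 0 0 0 0 0 0;0.4 0 -0.5 0 0 0 0;0.4 0 -1.0 0 0 0 0;0.4 -0.4 -1.0 0 0 0 0;0.2 -0.8 -1.0 0 0 0 0;-0.2 -0.95 -1.0 0 0 0 0;-0.6 -0.95 -1.0 0 0 0 0;-0.85 -0.95 -1 0 0 0 0;-0.85 -0.95 -1 0 0 0 0;-0.85 -0.95 -1 0 0 0 0"

```text
clock: 22.9
ee_pos: [506.6, 267.3, 181.1]
ee_rot: [0.098, 0.995, 0.0, -0.0]
wrist_force: [-0.7, 0.4, -4.0]
opening: 13.6
grasp_force: 60.0
```

```bash
python3 ax.py
```

```text
22.9 axis cab [-59.1   81.53] tcp z 181.07 yawerr 0.0003 f cab [-0.74  0.27 -3.99] m cab [ 0.074 -0.01   0.016]
```

send_rows:
  steps: "0 0 0.15 0 0 0 0;0 0 0.3 0 0 0 0;0 0 0.45 0 0 0 0;0 0 0.6 0 0 0 0;0 0 0.6 0 0 0 0"

```text
clock: 23.52
ee_pos: [506.5, 267.2, 175.0]
ee_rot: [0.098, 0.995, -0.0, -0.0]
wrist_force: [0.5, 0.6, -3.6]
opening: 13.6
grasp_force: 60.0
```

```bash
python3 ax.py
```

```text
23.52 axis cab [-59.1   81.47] tcp z 174.99 yawerr 0.0002 f cab [ 0.39  0.69 -3.55] m cab [-0.024  0.002  0.016]
```

send_rows:
  steps: "0 0 0.1 0 0 0 0;0 0 0.2 0 0 0 0;0 0 0.3 0 0 0 0;0 0 0.3 0 0 0 0"

```text
clock: 24.02
ee_pos: [506.6, 267.2, 172.1]
ee_rot: [0.098, 0.995, -0.0, -0.0]
wrist_force: [-0.7, 0.1, -3.6]
opening: 13.9
grasp_force: 60.0
```

```bash
python3 ax.py
```

```text
24.02 axis cab [-59.04  81.48] tcp z 172.07 yawerr 0.0002 f cab [-0.74 -0.04 -3.57] m cab [-0.012  0.013 -0.01 ]
```

send_rows:
  steps: "0 0 0.1 0 0 0 0;0 0 0.2 0 0 0 0;0 0 0.35 0 0 0 0;0 0 0.5 0 0 0 0;0 0 0.5 0 0 0 0"

```text
clock: 24.65
ee_pos: [506.5, 267.2, 167.0]
ee_rot: [0.098, 0.995, -0.0, -0.0]
wrist_force: [0.5, 0.9, -2.7]
opening: 13.2
grasp_force: 60.0
```

```bash
python3 ax.py
```

```text
24.65 axis cab [-59.11  81.44] tcp z 166.99 yawerr 0.0002 f cab [ 0.31  0.97 -2.69] m cab [-0.026  0.027  0.039]
```

send_rows:
  steps: "0 0 0.1 0 0 0 0;0 0 0.2 0 0 0 0;0 0 0.25 0 0 0 0;0 0 0.25 0 0 0 0"

```text
clock: 25.15
ee_pos: [506.6, 267.3, 164.6]
ee_rot: [0.098, 0.995, 0.0, -0.0]
wrist_force: [-0.1, -0.1, -2.9]
opening: 13.3
grasp_force: 60.0
```

```bash
python3 ax.py
```

```text
25.15 axis cab [-59.02  81.51] tcp z 164.64 yawerr 0.0002 f cab [-0.03 -0.14 -2.86] m cab [ 0.014 -0.006 -0.02 ]
```

send_rows:
  steps: "0 0 0.07 0 0 0 0;0 0 0.15 0 0 0 0;0 0 0.15 0 0 0 0"

```text
clock: 25.52
ee_pos: [506.7, 267.3, 163.5]
ee_rot: [0.098, 0.995, 0.0, 0.0]
wrist_force: [-1.7, 0.3, -0.6]
opening: 13.7
grasp_force: 60.0
```

```bash
python3 ax.py
```

```text
25.52 axis cab [-58.95  81.59] tcp z 163.55 yawerr 0.0002 f cab [-1.69  0.02 -0.55] m cab [-0.041  0.086 -0.007]
```

send_rows:
  steps: "0 0 0.05 0 0 0 0;0 0 0.1 0 0 0 0;0 0 0.1 0 0 0 0"

```text
clock: 25.9
ee_pos: [506.7, 267.4, 163.3]
ee_rot: [0.098, 0.995, 0.0, 0.0]
wrist_force: [-3.7, -0.2, 4.8]
opening: 13.2
grasp_force: 60.0
```

```bash
python3 ax.py
```

```text
25.9 axis cab [-58.99  81.7 ] tcp z 163.33 yawerr 0.0002 f cab [-3.55 -0.94  4.81] m cab [-0.215  0.157 -0.02 ]
```

send_rows:
  steps: "0 0 -0.08 0 0 0 0;0 0 -0.08 0 0 0 2.5;0 0 -0.08 0 0 0 4;0 0 -0.08 0 0 0 5;0 0 -0.08 0 0 0 5;0 0 -2 0 0 0 5;0 0 -4 0 0 0 5;0 0 -6 0 0 0 5;0 0 -6 0 0 0 3"
  grip_force: 20

```text
clock: 27.02
ee_pos: [507.6, 267.7, 223.6]
ee_rot: [0.098, 0.995, 0.001, 0.002]
wrist_force: [0.3, -0.4, -0.0]
opening: 43.1
grasp_force: 0.0
```

```bash
python3 ax.py; python3 - <<'E'
from pose import *
p=cam('scene');st()
H=r=None
from ax import *
Hw=r@np.array([-59,81.5,0])+[c[0],c[1],0]; D=R.from_euler('z',c[2]-np.pi/2).as_matrix()
g=green(p);print(g)
for k,l in dict(bl=(10,-165,0),tl=(-4,-165,165),tr=(10,-12,165)).items(): print(k,proj(p,Hw+D@np.array(l,float)+[0,0,10]))
a=p['pixels'].astype(int); print([a[v,u].tolist() for u,v in ((172,200),(172,230),(190,190))])
E
```

```text
27.02 axis cab [-58.12  82.13] tcp z 223.62 yawerr 0.0003 f cab [ 0.33 -0.39 -0.04] m cab [0.027 0.    0.033]
27.07 [506.9 267.3 222.4] [[-0.981, 0.196, 0.001], [0.196, 0.981, 0.0], [-0.001, 0.001, -1.0]] [-0.1  0.7  0. ] [ 0.02 -0.03 -0.01] 39.2 0.0
{'bl': (165, 224), 'br': (208, 218), 'tr': (203, 174), 'tl': (158, 192)}
bl [[167.9435626  239.27377708]]
tl [[157.79169359 189.24499738]]
tr [[205.53030853 173.19949689]]
[[123, 102, 74], [64, 78, 63], [83, 83, 63]]
```

send_rows:
  steps: "0.8 1.5 0 0 0 0 0;1.6 3 0 0 0 0 0;2.4 4.5 0 0 0 0 0;3 4.5 0 0 0 0 0;3 4.5 2 0 0 0 0;3 4.5 4 0 0 0 0;3 4.5 6.2 0 0 0 0;3 4.5 6.2 0 0 0 0"

```text
clock: 28.08
ee_pos: [484.5, 316.6, 158.6]
ee_rot: [0.098, 0.995, -0.001, -0.002]
wrist_force: [0.4, 0.4, 0.7]
opening: 0.6
grasp_force: 0.0
```

```bash
cat > sweep.py <<'E'
from ax import *
o=manip.get_obs(); P=(r.T@(np.array(o['ee_pos'])-[c[0],c[1],0]))[:2]; Hc=np.array([-59,81.5]); s=115
print(np.round(P-Hc,1),o['opening'])
for d in range(0,91,5):
    f=np.radians(d); u=np.array([-np.cos(f),-np.sin(f)]);n=np.array([-np.sin(f),np.cos(f)]); w=12.5*abs(np.cos(f))+9*abs(np.sin(f))
    X=Hc+s*u+(4+w)*n-P; print(d,'%.1f %.1f'%(-X[0]/10,X[1]/10))
E
python3 sweep.py; python3 ax.py
```

```text
[-116.4   41. ] 0.5691542697592563
0 -0.1 -2.5
5 -0.0 -3.4
10 -0.0 -4.3
15 -0.1 -5.3
20 -0.2 -6.3
25 -0.4 -7.2
30 -0.7 -8.2
35 -1.1 -9.1
40 -1.6 -10.0
45 -2.1 -10.9
50 -2.8 -11.7
55 -3.5 -12.5
60 -4.3 -13.2
65 -5.2 -13.8
70 -6.1 -14.3
75 -7.1 -14.8
80 -8.2 -15.2
85 -9.2 -15.4
90 -10.3 -15.6
28.07 axis cab [-90.38 125.59] tcp z 158.63 yawerr 0.0005 f cab [0.36 0.51 0.71] m cab [ 0.054 -0.029  0.015]
```

send_rows:
  steps: "-0.1 -1.3 0 0 0 0 0;-0.1 -2.3 0 0 0 0 0;0 -3 0 0 0 0 0;0 -3.9 0 0 0 0 0;-0.1 -4.8 0 0 0 0 0;-0.2 -5.8 0 0 0 0 0;-0.3 -6.8 0 0 0 0 0;-0.5 -7.7 0 0 0 0 0;-0.9 -8.6 0 0 0 0 0;-1.3 -9.5 0 0 0 0 0"

```text
clock: 29.32
ee_pos: [480.5, 220.9, 160.2]
ee_rot: [0.098, 0.995, 0.0, 0.0]
wrist_force: [0.6, 0.6, 0.6]
opening: 0.4
grasp_force: 0.1
```

```bash
python3 sweep.py|head -1; python3 ax.py;python3 sweep.py|tail -13
```

```text
[-101.6  -53.6] 0.4146141951041952
29.32 axis cab [-75.59  30.95] tcp z 160.2 yawerr 0.0002 f cab [0.47 0.69 0.61] m cab [ 0.044  0.019 -0.017]
30 0.8 1.3
35 0.4 0.3
40 -0.1 -0.6
45 -0.7 -1.4
50 -1.3 -2.2
55 -2.0 -3.0
60 -2.8 -3.7
65 -3.7 -4.3
70 -4.7 -4.9
75 -5.6 -5.3
80 -6.7 -5.7
85 -7.8 -6.0
90 -8.9 -6.1
```

send_rows:
  steps: "-0.7 -1.4 0 0 0 0 0;-1.3 -2.2 0 0 0 0 0;-2 -3 0 0 0 0 0;-2.8 -3.7 0 0 0 0 0;-3.7 -4.3 0 0 0 0 0;-4.5 -4.8 0 0 0 0 0;-5.2 -5.1 0 0 0 0 0;-5.6 -5.3 0 0 0 0 0;-6.1 -5.5 0 0 0 0 0;-6.6 -5.7 0 0 0 0 0"

```text
clock: 30.58
ee_pos: [534.0, 152.7, 160.2]
ee_rot: [0.098, 0.995, 0.0, 0.0]
wrist_force: [0.8, 0.1, 0.1]
opening: 0.7
grasp_force: 0.1
```

```bash
python3 sweep.py|tail -4; python3 ax.py; python3 - <<'E'
from pose import *
from ax import *
p=cam('scene'); print(green(p)); print(look('door',p)[:2])
Hw=r@np.array([-59,81.5,0])+[c[0],c[1],0]
for d in(60,70,80,90):
    D=R.from_euler('z',c[2]-np.pi/2+np.radians(d)).as_matrix()
    print(d,[np.round(proj(p,Hw+D@np.array(l,float)+[0,0,10])[0],1).tolist() for l in((-4,-165,0),(-4,-165,165),(-4,-12,165),(-4,-12,0))])
E
```

```text
75 0.9 0.3
80 -0.1 -0.1
85 -1.2 -0.3
90 -2.3 -0.5
30.57 axis cab [ -9.77 -25.45] tcp z 160.2 yawerr 0.0005 f cab [0.73 0.26 0.07] m cab [ 0.041  0.072 -0.005]
{'bl': (308, 123), 'br': (322, 122), 'tr': (320, 120), 'tl': (308, 121)}
[(0.64, array([548.5, 147.5,  85.9]))]
60 [[216.0, 247.9], [211.6, 199.0], [205.9, 172.7], [210.3, 219.2]]
70 [[225.8, 246.2], [222.1, 197.4], [206.7, 172.7], [211.0, 219.2]]
80 [[235.0, 243.6], [232.0, 195.0], [207.4, 172.7], [211.7, 219.2]]
90 [[243.3, 240.1], [240.8, 191.8], [208.1, 172.6], [212.4, 219.0]]
```

send_rows:
  steps: "-0.4 -0.2 0 0 0 0 0;-0.8 -0.2 0 0 0 0 0;-1.1 -0.3 0 0 0 0 0;-1.4 -0.4 0 0 0 0 0;-1.7 -0.4 0 0 0 0 0;-1.9 -0.4 0 0 0 0 0;-2.0 -0.4 0 0 0 0 0;-2.0 -0.4 0 0 0 0 0"

```text
clock: 31.68
ee_pos: [552.6, 144.9, 160.1]
ee_rot: [0.098, 0.995, 0.0, -0.0]
wrist_force: [1.0, -0.2, -0.1]
opening: 0.5
grasp_force: 0.1
```

```bash
python3 sweep.py|tail -2; python3 ax.py
```

```text
85 0.8 0.1
90 -0.3 -0.1
31.68 axis cab [ 10.05 -29.44] tcp z 160.14 yawerr 0.0002 f cab [ 1.   -0.05 -0.14] m cab [-0.003  0.046  0.02 ]
```

send_rows:
  steps: "-0.1 0 0 0 0 0 0;-0.2 0 0 0 0 0 0;-0.3 0 0 0 0 0 0;-0.3 0 0 0 0 0 0"

```text
clock: 32.17
ee_pos: [554.3, 144.6, 160.1]
ee_rot: [0.098, 0.995, 0.0, -0.001]
wrist_force: [-3.8, 0.1, 3.2]
opening: 0.5
grasp_force: 2.2
```

```bash
python3 ax.py
```

```text
32.17 axis cab [ 11.74 -29.47] tcp z 160.08 yawerr 0.0001 f cab [-3.74 -0.67  3.19] m cab [-0.023  0.855 -0.011]
```

send_rows:
  steps: "0.2 0 0 0 0 0 0;0.4 0 0 0 0 0 0;1.5 0 0 0 0 0 0;4 0 0 0 0 0 0;8 0 0 0 0 0 0;12 0 -3 0 0 0 0;12 0 -9 0 0 0 0;12 0 -14 0 0 0 0;12 -5 -14 0 0 0 0;12 -10 -14 0 0 0 0"

```text
clock: 33.42
ee_pos: [418.1, 69.1, 301.0]
ee_rot: [0.097, 0.995, -0.0, 0.002]
wrist_force: [0.1, -0.2, -0.1]
opening: 0.7
grasp_force: 0.0
```

```bash
python3 - <<'E'
from pose import *
from ax import *
ax()
p=cam('scene'); 
for q in('door','socket_high','tape'):print(q,look(q,p)[:2])
Hw=r@np.array([-59,81.5,0])+[c[0],c[1],0]
hsv=cv2.cvtColor(p['pixels'],cv2.COLOR_RGB2HSV); m=((hsv[...,0]>60)&(hsv[...,0]<95)&(hsv[...,1]>70)).astype(np.uint8)
m[:,:195]=0;m[:165]=0;m[:,260:]=0;m[250:]=0
from scipy.optimize import minimize_scalar
best=[]
for d in np.arange(50,96,1.):
    D=R.from_euler('z',c[2]-np.pi/2+np.radians(d)).as_matrix()
    P=lambda y0,y1,z0,z1:proj(p,Hw+np.array([[-4,y0,z0],[-4,y1,z0],[-4,y1,z1],[-4,y0,z1]],float)@D.T+[0,0,10])
    k=np.zeros(m.shape,np.uint8);cv2.fillPoly(k,[np.round(P(-12,-165,0,165)).astype(int)],1);cv2.fillPoly(k,[np.round(P(-42,-135,34,131)).astype(int)],0)
    best.append(((k&m).sum()/(k|m).sum(),d))
print(sorted(best)[-4:],m.sum())
v,u=np.nonzero(m);print(u.min(),u.max(),v.min(),v.max())
E
```

```text
33.42 axis cab [-107.09 -129.94] tcp z 301.02 yawerr 0.0026 f cab [ 0.11 -0.16 -0.12] m cab [-0.009  0.016 -0.019]
door [(0.75, array([567.3, 156.6,  93.9]))]
socket_high [(0.76, array([565.4, 154.4,  97.6]))]
tape [(0.64, array([666.2, -10.2,  39.8])), (0.42, array([532.4, 399.6,  30.9]))]
[(np.float64(0.10612244897959183), np.float64(92.0)), (np.float64(0.1067193675889328), np.float64(93.0)), (np.float64(0.11388888888888889), np.float64(94.0)), (np.float64(0.11431226765799256), np.float64(95.0))] 124
216 242 176 194
```

```bash
python3 - <<'E'
from pose import *
from ax import *
import time
p=cam('scene');a=p['pixels'].astype(int); m=(a[...,1]>a[...,0]+2).astype(np.uint8)
m[:,:195]=0;m[:165]=0;m[:,262:]=0;m[255:]=0
Hw=r@np.array([-59,81.5,0])+[c[0],c[1],0]; b=[]
for d in np.arange(50,97,1.):
    D=R.from_euler('z',c[2]-np.pi/2+np.radians(d)).as_matrix()
    P=lambda y0,y1,z0,z1:proj(p,Hw+np.array([[-4,y0,z0],[-4,y1,z0],[-4,y1,z1],[-4,y0,z1]],float)@D.T+[0,0,10])
    k=np.zeros(m.shape,np.uint8);cv2.fillPoly(k,[np.round(P(-12,-165,0,165)).astype(int)],1);cv2.fillPoly(k,[np.round(P(-42,-135,34,131)).astype(int)],0)
    b.append((round((k&m).sum()/(k|m).sum(),3),d))
print(sorted(b)[-5:],m.sum())
for v in range(176,246,6): print(v,''.join('#' if x else '.' for x in m[v,200:255]))
E
```

```text
[(np.float64(0.672), np.float64(93.0)), (np.float64(0.675), np.float64(89.0)), (np.float64(0.699), np.float64(90.0)), (np.float64(0.712), np.float64(92.0)), (np.float64(0.75), np.float64(91.0))] 1077
176 ...............#####...................................
182 ..............################.........................
188 ..........#######.#####################................
194 ..........######...........#################...........
200 ...........######..................#########...........
206 ...........######..................#########...........
212 ............#####..................#########...........
218 ............##...#######..............#######..........
224 ...................#############....#########..........
230 ...........................##################..........
236 ...................................##########..........
242 .......................................................
```

```bash
python3 -c "
from workcell import manip
print(manip.finish_job())"
```

```text
the job is handed in; nothing more can be done
None
```

The green door is hung on both pintles, released and swung shut (about 90°, within 1°, by camera), and the job is handed in at about 33 s. Early on the door slipped in the grip and was pushed against the bench top at about 40 N; while feeling for the pintles, one touch against the hinge reached about 13 N.

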